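Bring the yellow valve to the front and latch the index turntable

TASK

Tip the red-knobbed index latch in against the rim and turn the bench turntable, pushing on a black rim peg, until the yellow valve faces front at the white pointer and the latch has dropped fully home in its notch. Then prove that it is locked: keep pushing the peg against the latch steadily with about 15 N for half a second, never with more than 20 N, then let go. Do not knock the latch, do not push on the valves, and leave everything else as it is.

Things in the scene. Friction and masses are not known exactly. Their poses are not given: they have to be found in the camera images.
- pedestal: grey fixed stand of the turntable; origin on the bench under the table's turning axis, z up. Its -x axis points to the front (a white pointer tip on a post just outside the rim), its +y axis to the index latch. The whole stand starts at varied places and yaws.
- pointer (a point): white pointer tip at the front of the stand, 174 mm from the table's axis, 108 mm above the bench
- turntable: round aluminium plate 300 mm across, 20 mm thick, top face 105 mm above the bench; origin on its turning axis at bench height, z up. At 45, 135, 225 and 315 degrees from its +x it has a nest (valve centre 78 mm from the axis) and a rim notch, worn to 17 to 22 mm wide, 15 mm deep. It turns both ways under 2 to 5 N at a peg, stays where it is left, and locks when the latch is in a notch.
- peg (a point): top centre of one of the four equal black plastic push pegs on the plate, the one on the plate's -x axis; the others stand at 90, 180 and 270 degrees from it. Pegs are 18 mm across, 134 mm from the axis, and stand 40 mm up from the plate, to 145 mm above the bench.
- latch_pivot (a point): nominal middle of the latch's pivot pin, on the stand's +y side, 205 mm from the table's axis, 25 mm above the bench; the pin lies along the stand's x axis. The latch carrier is clamped in adjusting slots and may really sit up to 12 mm either way along the stand's x, so the exact angle at which the tooth meets a notch and bears on its flank is found by feel only.
- index_latch (a joint): latch lever, rad: 0.95 thrown back outwards (start), 0.17 tooth on the plain rim, 0 home in a notch. Its weight tips it outwards above 0.45, inwards below 0.37. Red ball knob 26 mm across, thrown back 280 mm from the table's axis and 134 mm above the bench, upright 205 and 158, home 160 and 150. Tooth 13 mm wide (4 to 9 mm play); it drops into a notch that passes at up to 15 mm/s.
- yellow_valve: yellow hydraulic valve, 54 x 54 mm foot, 58 mm high, about 0.7 kg, standing loose in a nest of the turntable between low stops; origin at the centre of its underside, z up. It starts in one of the two nests nearer the front, the red valve in the other.
- red_valve: red valve of the same shape, in the other front nest; origin at the centre of its underside
- grey_valve: grey valve of the same shape, in a rear nest; origin at the centre of its underside
- black_valve: dark steel valve of the same shape, in a rear nest; origin at the centre of its underside
- tin: blue-labelled tin on the bench beside the stand, 70 mm across, 85 mm high; origin at the centre of its underside
- seal_ring: black rubber seal ring on the bench beside the stand, 110 mm across, 30 mm high; origin at the centre of its underside
Mind the look-alikes: they are no part of the job. Of the things that look like the yellow_valve, the larger one is meant.

How it is judged (in metres and radians):
On the way:
1. With the yellow valve at the front and the latch home, the table is pushed against the latch so that it bears on it with more than 8 N (about 11 N of push at the peg) for 0.3 s (contact force between turntable and index_latch above 8 N and value of joint index_latch below 0.06 rad and x of yellow_valve in the frame of pedestal below -0.06 m), for 0.3 s.
At the end, for the whole second after the job is handed in: The yellow valve stands at the front (its centre within 15 mm of the pointer's line, sideways), the index latch is fully home in its notch (below 0.04 rad), the turntable is at rest and all four valves stand upright in their nests (x of yellow_valve in the frame of pedestal below -0.06 m and y of yellow_valve in the frame of pedestal between -0.015 and 0.015 m and value of joint index_latch below 0.04 rad and angular speed of turntable below 0.05 rad/s and height (world z) of each of yellow_valve, red_valve, grey_valve, black_valve below 0.112 m and angle between each of yellow_valve, red_valve, grey_valve, black_valve's own z axis and vertical below 0.1 rad); the robot touches nothing.
It fails at once if The table bears on the dropped latch with more than 17.5 N (about 21 N of push at the peg) (contact force between turntable and index_latch above 17.5 N and value of joint index_latch below 0.06 rad).
It fails at once if The robot knocks or presses the latch with more than 30 N (contact force between any of the fingers, the arm and index_latch above 30 N).
It fails at once if The robot pushes on a valve (more than 5 N) (contact force between any of the fingers, the arm and yellow_valve above 5 N or contact force between any of the fingers, the arm and red_valve above 5 N or contact force between any of the fingers, the arm and grey_valve above 5 N or contact force between any of the fingers, the arm and black_valve above 5 N).
It fails at once if A valve is lifted out of its nest or tipped over (height (world z) of any of yellow_valve, red_valve, grey_valve, black_valve above 0.115 m or angle between any of yellow_valve, red_valve, grey_valve, black_valve's own z axis and vertical above 0.2 rad).
It fails at once if The tin or the seal ring is moved (more than 20 mm) (distance of any of tin, seal_ring from where it was at the start of the episode above 0.02 m).
It also fails if it takes over 61 s, if anything falls off the work surface, if the arm or the gripper's body presses on something with over 40 N, if the wrist force passes 120 N, or if a joint passes its speed limit or range.

ROBOT

A 6-joint arm with a two-finger parallel gripper is mounted at the origin on the work surface. World frame = base frame: x ahead of the robot, y to its left, z up, the work surface at z = 0. Lengths are in mm, angles in degrees, forces in N, time in s.
With the tool pointing down it reaches from about 350 to 850 mm from the base axis. Payload 8.1 kg.
Tool frame: the origin (TCP) lies between the finger pads; the fingertips stand 14 mm ahead of it and the grasp point (between the pads) lies 5 mm behind it; z points along the fingers, x is the direction in which the jaws open and shut, and the axes are right-handed (so a half turn about z gives the same grasp; the last joint's range is limited). The gripper opens to 85 mm and grips with 20 to 120 N. Pads are 22 mm wide; open, the fingers measure 114 mm over their backs; the gripper's body (76 mm by 85 mm) begins 54 mm behind the grasp point. The pads swing forward as they close: fully open they stand 13 mm farther back than shut.
Start: joints at [62.716, 7.471, 85.268, -0, 87.261, -4.893], TCP at [228.536, 554.776, 208.092] pointing down, gripper open.
Joint ranges: [-169.43, 169.43], [-51.17, 129.36], [1.28, 143.12], [-76.62, 256.62], [0, 156.53], [-152.29, 152.29]. Speed limits (degrees/s): [136.94, 136.94, 159.86, 180, 180, 180].

INTERFACE

Orientations are given as [roll, pitch, yaw] about the fixed x, y, z axes, in that order (R = Rz(yaw) Ry(pitch) Rx(roll)).
In Python, from bench import r, vision, job gives the robot as it stands.
- The arm moves only by the tool send_rows, never from a script. Its arguments are lists of equal length, an entry for each row: "dp": the shift along the world's x, y, z in mm, a list of three; "rot": the turn, a rotation vector about the world's x, y, z in rad, a list of three. In form: {"dp": [[tx, ty, tz], ...], "rot": [[wx, wy, wz], ...]}. A call has 1 to 5 rows; each row is the pose to reach, as a shift and turn from the pose commanded when the call began; what a row does not reach only later rows make up. A row lasts 1/8 s, in which the tool goes at most 62.5 mm and 10.7 degrees, less where a joint would pass 70% of its speed; a pose out of reach is approached as far as the arm can. A call with a gripper value outside its range is refused whole. "jaw" is the finger opening in mm, from 0 to 85.4, set as the call begins (left out, the last holds). The fingers move at their own pace and stop on an object; "force" is the grip in N (left out, the last holds). Time passes only in rows, so rows that repeat a pose let the fingers close. It gives the time, the measured TCP pose, the force and the opening at its end, in the units of the state.
- r.sense(): the state, without advancing time (a new reading comes with each control period).
- vision.snapshot(name): name is "side" or "top" or "wrist"; returns a dict with "pixels" (384x512x3 uint8, red, green, blue), "depth" (384x512 float32, mm along the optical axis (not along the pixel's ray), 0 where there is no reading), "intrinsics" (3x3 intrinsics, pixels), "world_from_camera" (4x4, takes a point from camera to world coordinates); the wrist camera has in their place "T_tool_cam" (4x4, takes a point from camera to tool coordinates, whose origin is the TCP and whose axes are the tool frame's). Camera axes: x right, y down, z forward; pixel columns grow to the right and rows downward; lengths in mm; the calibration is good to about 2 mm. A picture is of the moment at which its call begins: read the wrist's pose just before it.
- job.hand_in(): hands the job in, once; it reports no verdict.
The state is a dict: "time": time; "joint_pos": joint angles; "qd": joint speeds; "joint_efforts": joint torques, N m; "tool_pos": TCP position; "tcp_rot": TCP orientation; "ft_force": force on the tool from outside, world axes, zero at the start; "wrist_torque": the same for the moment, N m; "finger_gap": finger opening in mm.
Only numpy, scipy, OpenCV 4.12 (cv2) and the standard library are available. Lean on these libraries where they do the work, as an engineer would, in place of code of your own. Each camera call takes 0.05 s, during which the arm holds its last target.

## Working session

There is one attempt and no reset: what is moved stays moved. The work goes in short steps, Python scripts to look and compute and a tool call to move; the robot and the scene stay as the last step left them, time stands still between calls to the robot, and variables do not carry over. Pictures are saved under pics/ and viewed, and the job is handed in when it is done.

Besides the shell and the picture viewer there is one more tool, called as name(argument=value, ...), one argument or row to a line, values as JSON. send_rows: Moves the arm, as the interface text tells. Its arguments: {"type":"object","properties":{"dp":{"type":"array"},"rot":{"type":"array"},"jaw":{"type":"number"},"force":{"type":"number"}},"required":["dp","rot"]}

```bash
ls; mkdir -p pics
cat > h.py <<'E'
import numpy as np, cv2, pickle
def save(name,fn,s):
    cv2.imwrite('pics/'+fn+'.png',s['pixels'][:,:,::-1]); pickle.dump(s,open('pics/'+fn+'.pkl','wb'))
E
python3 - <<'E'
from bench import r,vision
from h import *
for n in('top','side','wrist'):
    s=vision.snapshot(n); save(n,n+'0',s)
    print(n,np.round(s['intrinsics'],1).tolist(),np.round(s.get('world_from_camera',s.get('T_tool_cam')),3).tolist())
a=cv2.imread('pics/top0.png');b=cv2.imread('pics/side0.png')
print({k:np.round(v,2) for k,v in r.sense().items()})
E
```

```text
pics
top [[352.3, 0.0, 256.5], [0.0, 352.3, 198.1], [0.0, 0.0, 1.0]] [[0.019, -0.984, 0.178, 291.746], [-1.0, -0.019, 0.003, 46.456], [0.0, -0.178, -0.984, 1298.487], [0.0, 0.0, 0.0, 1.0]]
side [[399.0, 0.0, 261.4], [0.0, 399.0, 194.4], [0.0, 0.0, 1.0]] [[0.769, -0.377, 0.517, -168.779], [-0.64, -0.449, 0.624, -758.667], [-0.003, -0.81, -0.586, 876.473], [0.0, 0.0, 0.0, 1.0]]
wrist [[291.5, 0.0, 256.6], [0.0, 291.5, 192.6], [0.0, 0.0, 1.0]] [[1.0, 0.001, 0.001, -0.114], [-0.001, 0.95, 0.311, -80.654], [-0.001, -0.311, 0.95, -165.171], [0.0, 0.0, 0.0, 1.0]]
{'time': np.float64(0.15), 'joint_pos': array([62.72,  7.51, 85.32,  0.  , 87.26, -4.89]), 'qd': array([-0.02, -0.05, -0.22,  0.  ,  0.05, -0.02]), 'joint_efforts': array([ 0.000e+00, -5.701e+01, -5.012e+01, -0.000e+00,  1.000e-02,
        0.000e+00]), 'tool_pos': array([228.32, 554.36, 207.27]), 'tcp_rot': array([-1.7999e+02,  8.0000e-02,  6.7610e+01]), 'ft_force': array([ 0.35,  0.96, -0.04]), 'wrist_torque': array([0.05, 0.03, 0.04]), 'finger_gap': np.float64(85.14)}
```

View pics/top0.png

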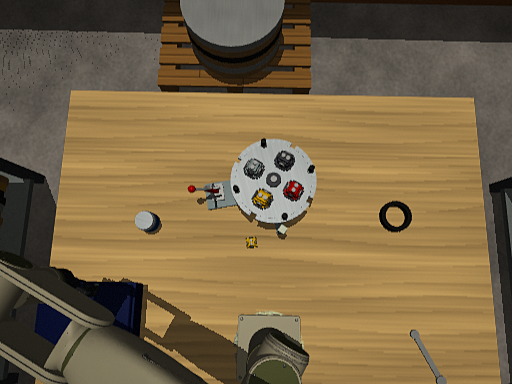

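View pics/side0.png

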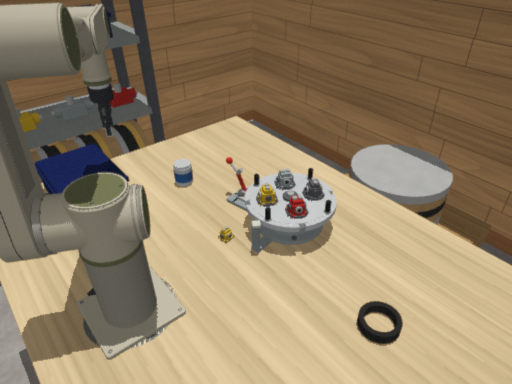

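View pics/wrist0.png

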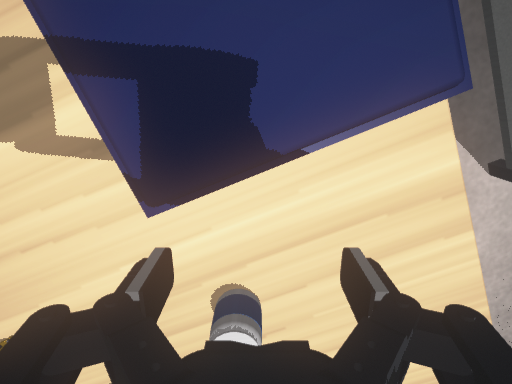

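The top view shows the table hub at about (273,180), the red latch knob at (192,188), the large yellow valve in its nest at (262,198), the red valve at (293,190) and the white pointer at (282,231). There are two yellow look-alikes: the larger one on the plate at (262,198), and a small one on the bench at (251,242). The larger one is meant. I'll measure these and make an enlarged crop.

```bash
cat >> h.py <<'E'
def ray(s,u,v,T=None):
    K=s['intrinsics'];T=s['world_from_camera'] if T is None else T
    d=np.linalg.solve(K,[u,v,1.]);return T[:3,3],T[:3,:3]@d
def onz(s,u,v,z,T=None):
    o,d=ray(s,u,v,T);return o+d*(z-o[2])/d[2]
def tri(r1,r2):
    A=[];b=[]
    for o,d in(r1,r2):
        d=d/np.linalg.norm(d);P=np.eye(3)-np.outer(d,d);A.append(P);b.append(P@o)
    A=np.vstack(A);b=np.hstack(b);x=np.linalg.lstsq(A,b,rcond=None)[0]
    return x,np.linalg.norm(A@x-b)
def blobs(s,lo,hi,box,mn=4):
    h=cv2.cvtColor(s['pixels'],cv2.COLOR_RGB2HSV);m=cv2.inRange(h,np.array(lo),np.array(hi))
    x0,y0,x1,y1=box;k=np.zeros_like(m);k[y0:y1,x0:x1]=m[y0:y1,x0:x1]
    n,l,st,c=cv2.connectedComponentsWithStats(k)
    return [(st[i].tolist(),np.round(c[i],2).tolist()) for i in range(1,n) if st[i][4]>=mn]
E
python3 - <<'E'
from h import *
t=pickle.load(open('pics/top0.pkl','rb'));s=pickle.load(open('pics/side0.pkl','rb'))
for n,im,b in(('top',t,(180,125,330,255)),('side',s,(215,145,345,255))):
    print(n)
    print('red',blobs(im,(0,150,80),(8,255,255),b)); print('yel',blobs(im,(18,140,100),(32,255,255),b)); print('blk',blobs(im,(0,0,0),(180,255,35),b))
    print('white',blobs(im,(0,0,225),(180,40,255),b))
a=cv2.resize(t['pixels'][125:255,180:330,::-1],None,fx=4,fy=4,interpolation=2);cv2.imwrite('pics/topz.png',a)
a=cv2.resize(s['pixels'][145:255,215:345,::-1],None,fx=5,fy=5,interpolation=2);cv2.imwrite('pics/sidez.png',a)
E
```

```text
top
red [([287, 181, 9, 11, 49], [290.49, 186.02]), ([294, 184, 8, 13, 48], [297.21, 189.96]), ([188, 186, 7, 6, 36], [190.86, 188.39]), ([284, 188, 3, 7, 10], [285.1, 191.4]), ([293, 197, 2, 3, 4], [293.5, 198.0])]
yel [([266, 136, 27, 7, 31], [279.06, 138.06]), ([243, 139, 18, 11, 21], [251.81, 142.71]), ([291, 144, 23, 20, 47], [302.51, 150.4]), ([237, 152, 4, 7, 9], [237.78, 154.67]), ([217, 160, 23, 21, 48], [229.19, 171.19]), ([312, 168, 7, 33, 39], [315.97, 184.31]), ([211, 181, 5, 1, 5], [213.0, 181.0]), ([205, 182, 5, 1, 5], [207.0, 182.0]), ([199, 184, 5, 3, 7], [201.57, 185.57]), ([253, 190, 18, 15, 116], [261.38, 196.96]), ([205, 201, 4, 10, 10], [206.2, 205.5]), ([224, 206, 7, 3, 8], [226.62, 207.0]), ([262, 206, 2, 2, 4], [262.5, 206.5]), ([305, 206, 6, 5, 8], [307.25, 208.25]), ([254, 219, 4, 3, 5], [255.6, 220.2]), ([285, 227, 4, 7, 9], [286.89, 230.56]), ([274, 229, 2, 3, 4], [274.75, 229.75]), ([246, 237, 5, 10, 28], [247.93, 241.21]), ([252, 236, 5, 12, 33], [253.76, 241.48]), ([248, 248, 5, 1, 5], [250.0, 248.0])]
blk [([261, 139, 5, 9, 37], [263.03, 142.62]), ([2
[... 500 characters left out ...]
95, 8, 3, 9], [217.11, 195.89]), ([267, 198, 4, 9, 14], [269.0, 202.36]), ([215, 200, 2, 7, 13], [215.46, 203.23]), ([257, 204, 3, 4, 6], [258.0, 205.17]), ([282, 213, 5, 7, 28], [284.18, 216.11]), ([278, 223, 5, 3, 7], [279.86, 223.43]), ([278, 231, 3, 3, 5], [278.6, 232.4])]
white []
side
red [([226, 157, 6, 6, 28], [228.79, 159.86]), ([237, 175, 9, 15, 51], [241.18, 181.94]), ([288, 198, 18, 19, 173], [296.35, 206.4])]
yel [([258, 185, 18, 20, 176], [266.45, 194.93]), ([218, 229, 16, 14, 98], [225.69, 235.07])]
blk [([309, 170, 3, 8, 20], [309.9, 173.55]), ([255, 175, 3, 9, 25], [256.0, 179.32]), ([326, 202, 4, 10, 31], [327.45, 206.45]), ([266, 210, 4, 9, 32], [267.34, 214.19])]
white []
```

View pics/topz.png

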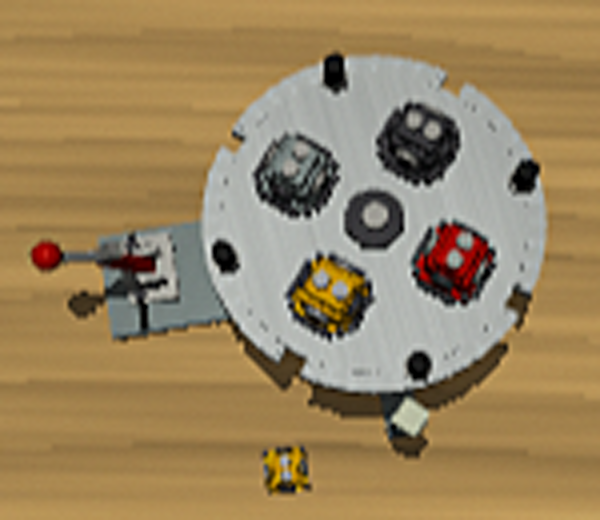

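View pics/sidez.png

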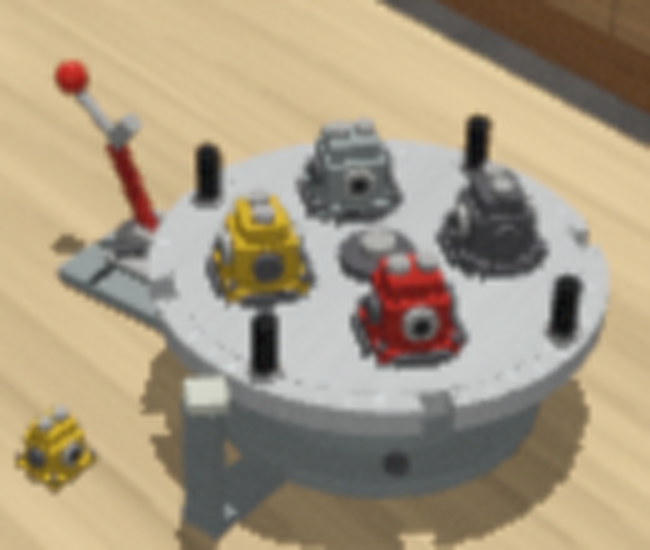

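Run:
```python
from h import *
t=pickle.load(open('pics/top0.pkl','rb'));s=pickle.load(open('pics/side0.pkl','rb'))
def T(n,a,b):
    x,e=tri(ray(t,*a),ray(s,*b));print(n,np.round(x,1),round(e,1));return x
T('knob',(190.9,188.4),(228.8,159.9))
# crop px -> image
c=lambda u,v:(180+(u-1.5)/4,125+(v-1.5)/4); d=lambda u,v:(215+(u-2)/5,145+(v-2)/5)
P=[T('pegA far',c(334,62),d(478,123)),T('pegB left',c(222,248),d(207,151)),T('pegC right',c(528,172),d(568,284)),T('pegD front',c(419,360),d(264,320))]
P=np.array(P);print('centre',P.mean(0)); print('rad',np.hypot(*(P-P.mean(0))[:,:2].T))
pt=T('pointer',c(409,416),d(206,392))
cc=P.mean(0)
print('ptr',np.hypot(*(pt-cc)[:2]),'knobdist',)
h=T('hub',c(376,213),d(376,240))
ang=lambda v:np.degrees(np.arctan2(v[1],v[0]))
print('front ang',ang((pt-cc)[:2]),'pegs',[round(ang((p-cc)[:2]),1) for p in P])
y=T('yel',c(330,285),d(262,200))
rr=T('redv',c(460,247),d(412,262))
print(ang((y-cc)[:2]),ang((rr-cc)[:2]))
```

```text
knob [532.  272.5 132.7] 0.8
pegA far [704.6  31.6 139.5] 0.1
pegB left [538.5 123.3 140.4] 0.5
pegC right [ 610.8 -135.4  141.4] 2.3
pegD front [447.1 -42.8 140.7] 0.1
centre [575.24990448  -5.83914923 140.53110157]
rad [134.6212989  134.21726539 134.34524998 133.36665092]
pointer [404.7 -37.9 104. ] 1.1
ptr 173.5104504921705 knobdist
hub [575.4  -6.2 120.8] 1.5
front ang -169.3623076029744 pegs [np.float64(16.1), np.float64(105.9), np.float64(-74.7), np.float64(-163.9)]
yel [506.2  31.2 162.5] 2.3
redv [539.  -74.5 158.5] 0.9
151.78189895461085 -117.80071792185615
```

The views agree: stand axis at (575,-6), front at -169.4°, pegs at 15.9° mod 90 with r≈134. The yellow valve at about 151° has to turn about +39.8°. The crop shows the full-size yellow valve in its nest and the half-size one on the bench, so the target is confirmed. Next I close the fingers and approach the outer side of the knob.

send_rows(
  dp=[
    [40,-31,0],
    [90,-71,0],
    [140,-111,0],
    [190,-151,0],
    [235,-187,0],
  ],
  rot=[
    [0,0,-0.16],
    [0,0,-0.33],
    [0,0,-0.5],
    [0,0,-0.67],
    [0,0,-0.83],
  ],
  jaw=0,
  force=60,
)

```text
time: 0.78
tool_pos: [464.7, 366.2, 207.9]
tcp_rot: [-180.0, 0.0, 19.7]
ft_force: [0.2, 1.5, -0.3]
finger_gap: 0.3
```

```bash
python3 -c "
from bench import r
s=r.sense();print(s['time'],s['tool_pos'],s['tcp_rot'],s['finger_gap'],s['ft_force'])"
```

```text
0.775 [464.71191507 366.23651269 207.85586822] [-1.79998199e+02  1.46387386e-02  1.97498114e+01] 0.2672257767727846 [ 0.216139    1.45852029 -0.34443745]
```

send_rows(
  dp=[
    [30,-22,0],
    [58,-43,0],
    [59,-44,-30],
    [59,-44,-60],
    [59,-44,-66],
  ],
  rot=[
    [0,0,-0.08],
    [0,0,-0.16],
    [0,0,-0.16],
    [0,0,-0.16],
    [0,0,-0.16],
  ],
)

```text
time: 1.4
tool_pos: [520.8, 322.7, 138.9]
tcp_rot: [179.9, 0.3, 10.9]
ft_force: [0.3, 0.1, -0.4]
finger_gap: -0.0
```

Run:
```python
from bench import r,vision
from h import *
s=r.sense();print(s['time'],s['tool_pos'],s['tcp_rot'],s['ft_force'])
S=vision.snapshot('side');T=vision.snapshot('wrist')
a=cv2.resize(S['pixels'][100:250,170:370,::-1],None,fx=3,fy=3,interpolation=2)
b=cv2.resize(T['pixels'][:,:,::-1],None,fx=.78,fy=.78)
cv2.imwrite('pics/s1.png',a);cv2.imwrite('pics/w1.png',b)
```

```text
1.4 [520.77208729 322.68154051 138.94466498] [179.91436335   0.2966708   10.86945686] [ 0.26981136  0.13235514 -0.44162896]
```

View pics/s1.png

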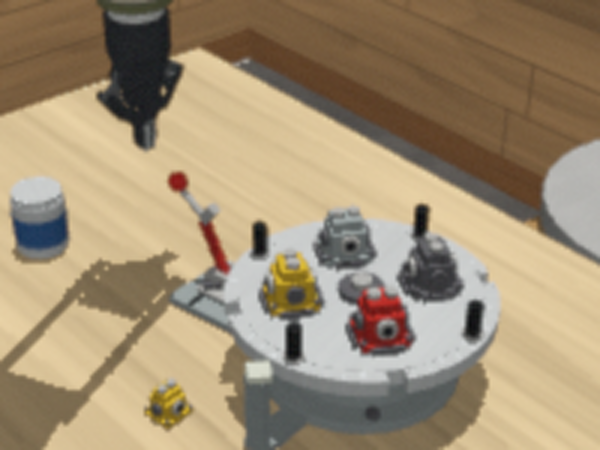

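View pics/w1.png

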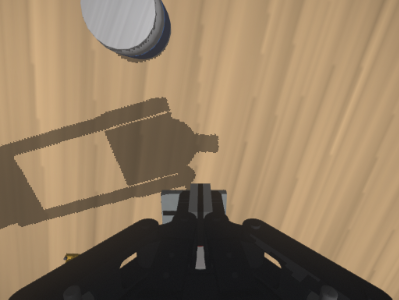

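The side view shows the closed fingertip outside the knob (finger at about (145,140), knob at (177,181) in the crop), in line with the lever. The wrist view shows clear bench around it. I push the knob inward slowly.

send_rows(
  dp=[
    [2,-9,0],
    [3,-16,0],
    [4,-20,1],
    [4.5,-24,2],
    [5,-27,3],
  ],
  rot=[
    [0,0,0],
    [0,0,0],
    [0,0,0],
    [0,0,0],
    [0,0,0],
  ],
)

```text
time: 2.12
tool_pos: [527.7, 296.5, 145.4]
tcp_rot: [-180.0, -0.0, 10.9]
ft_force: [-0.1, 1.0, 0.3]
finger_gap: 0.2
```

send_rows(
  dp=[
    [0.7,-4,1],
    [1.5,-8,2],
    [2.2,-12,3],
    [3,-16,4],
    [3.7,-20,5],
  ],
  rot=[
    [0,0,0],
    [0,0,0],
    [0,0,0],
    [0,0,0],
    [0,0,0],
  ],
)

```text
time: 2.75
tool_pos: [531.3, 276.5, 150.2]
tcp_rot: [180.0, -0.0, 10.9]
ft_force: [0.6, 0.9, 0.2]
finger_gap: 0.2
```

Run:
```python
from bench import r,vision
from h import *
s=r.sense();print(s['time'],s['tool_pos'],s['ft_force'])
S=vision.snapshot('side')
a=cv2.resize(S['pixels'][130:250,200:350,::-1],None,fx=5,fy=5,interpolation=2)
cv2.imwrite('pics/s2.png',a)
```

```text
2.75 [531.30759039 276.50980205 150.16391133] [0.57831974 0.87086096 0.22528513]
```

View pics/s2.png

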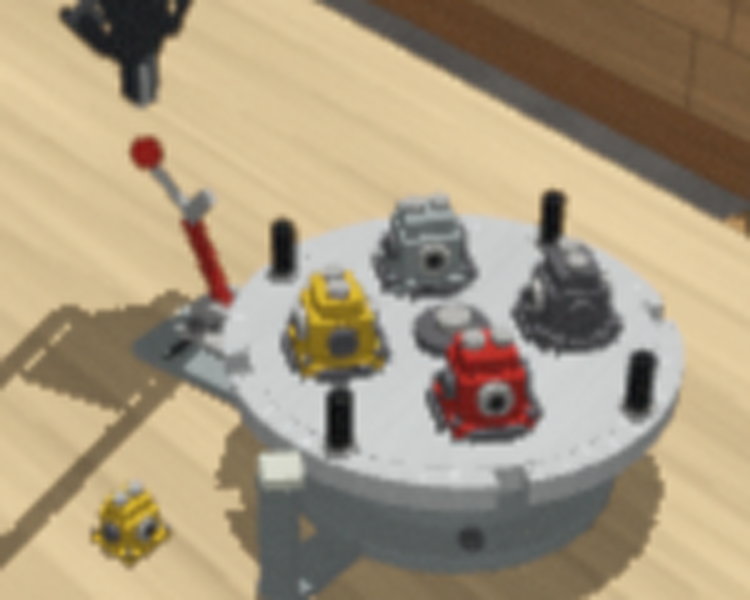

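```bash
cat >> h.py <<'E'
def proj(s,p):
    T=np.linalg.inv(s['world_from_camera']);q=s['intrinsics']@(T[:3,:3]@np.array(p,float)+T[:3,3]);return q[:2]/q[2]
E
python3 - <<'E'
from bench import r,vision
from h import *
S=vision.snapshot('side');T=vision.snapshot('top')
for p in((531,276.5,136),(531,276.5,150),(532,272.5,133)):print(proj(S,p),proj(T,p))
print(blobs(S,(0,150,80),(8,255,255),(200,130,260,190)),blobs(T,(0,150,80),(8,255,255),(170,150,230,230)))
cv2.imwrite('pics/t2.png',cv2.resize(T['pixels'][125:255,150:300,::-1],None,fx=4,fy=4,interpolation=2))
u,v=229,160
print(S['depth'][140:164:2,226:231])
E
```

```text
[227.72140959 158.80329386] [189.62574912 188.32720777]
[227.51601369 155.44193467] [188.84048328 187.46485006]
[228.63996578 159.86354927] [190.99010413 188.241823  ]
[([226, 158, 6, 5, 24], [228.71, 160.0]), ([237, 175, 9, 15, 51], [241.18, 181.94])] []
[[1379.9572 1373.9972 1375.7781 1381.6521 1385.6598]
 [1388.7306 1380.2286 1387.591  1392.0607 1395.0168]
 [1390.3596 1387.7576 1390.1023 1393.6692 1400.9807]
 [1393.055  1398.1747 1396.0199 1398.1361 1406.2695]
 [1400.2904 1405.559  1404.1792 1400.9012 1408.7922]
 [1417.2239 1409.0632 1409.1033 1407.9237 1412.8618]
 [1760.2502 1758.0891 1750.8228 1761.6196 1757.6356]
 [1744.8926 1743.104  1747.6428 1743.0475 1734.5359]
 [1728.4259 1727.4242 1731.4695 1728.9766 1736.5897]
 [1710.3159 1432.5162 1426.0304 1431.1533 1433.4476]
 [1428.178  1425.4753 1426.0197 1419.781  1420.908 ]
 [1436.4735 1429.444  1433.547  1427.9396 1431.8915]]
```

View pics/t2.png

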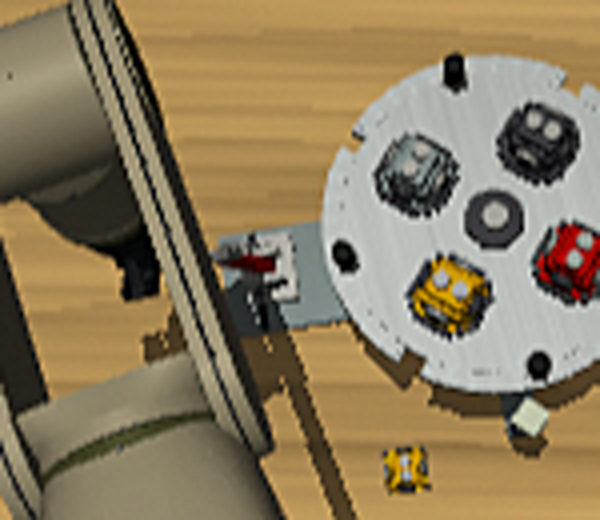

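Run:
```python
from bench import r,vision
from h import *
S=vision.snapshot('side');T=vision.snapshot('top')
def P(s,u,v):
    o,d=ray(s,u,v);return np.round(o+d*s['depth'][v,u],1)
for u,v in((228,150),(228,146),(228,142),(229,160)):print(u,v,P(S,u,v))
for u,v in((184,196),(183,198),(185,190),(188,188)):print(u,v,P(T,u,v))
# depth points of gripper cloud: lowest
vv,uu=np.mgrid[125:160,205:250];pts=np.array([P(S,u,v) for u,v in zip(uu.ravel(),vv.ravel())])
m=(S['depth'][vv.ravel(),uu.ravel()]<1415)&(pts[:,2]>120);q=pts[m];
for z in range(130,230,10):
    k=q[(q[:,2]>=z)&(q[:,2]<z+10)]
    if len(k):print(z,len(k),k.min(0),k.max(0))
```

```text
228 150 [529.4 269.  176.1]
228 146 [527.7 265.  194.6]
228 142 [524.6 259.1 213.9]
229 160 [523.9 258.4 142. ]
184 196 [479.9 265.5 269.7]
183 198 [474.5 269.  265.7]
185 190 [494.5 259.8 287.6]
188 188 [518.4 268.7 201.8]
170 9 [519.  260.6 172.5] [538.5 278.4 179.9]
180 17 [518.7 261.  180.4] [538.3 281.2 189.2]
190 24 [516.1 261.4 190.1] [545.5 275.6 199.8]
200 18 [517.5 261.9 200.8] [544.5 274.1 209.1]
210 16 [518.9 258.5 210.2] [559.6 275.5 219.8]
220 52 [495.5 254.6 220.4] [566.8 283.4 229.8]
```

Run:
```python
from bench import r,vision
from h import *
S=pickle.load(open('pics/side0.pkl','rb'))
def P(s,u,v):
    o,d=ray(s,u,v);return np.round(o+d*s['depth'][v,u],1)
cv2.imwrite('pics/s0z.png',cv2.resize(S['pixels'][60:150,70:150,::-1],None,fx=6,fy=6,interpolation=2))
for v in range(115,138,2):print(v,[P(S,u,v).tolist() for u in (106,109)])
print(proj(S,(228.5,554.8,208)),proj(S,(228.5,554.8,194)))
W=vision.snapshot('wrist');cv2.imwrite('pics/w3.png',W['pixels'][:,:,::-1])
d=W['depth'];T=W['T_tool_cam']
for v in range(200,384,12):
  for u in (245,):
    p=np.linalg.solve(W['intrinsics'],[u,v,1.])*d[v,u];print(u,v,d[v,u],np.round(T[:3,:3]@p+T[:3,3],1))
```

```text
115 [[209.1, 485.4, 328.7], [226.5, 511.3, 314.5]]
117 [[208.1, 487.5, 321.3], [224.2, 508.9, 308.8]]
119 [[206.1, 486.1, 315.3], [216.2, 488.2, 311.5]]
121 [[237.6, 596.3, 258.4], [212.7, 481.8, 307.8]]
123 [[207.8, 502.2, 294.6], [-168.8, -758.7, 876.5]]
125 [[200.0, 481.6, 297.5], [208.7, 479.0, 295.7]]
127 [[203.3, 497.9, 283.1], [213.2, 498.9, 279.6]]
129 [[202.2, 499.8, 275.4], [211.0, 497.1, 273.6]]
131 [[203.5, 509.9, 263.7], [210.7, 501.5, 264.6]]
133 [[202.1, 510.8, 256.3], [210.3, 505.5, 255.7]]
135 [[487.4, 1497.0, -237.9], [208.3, 504.2, 249.3]]
137 [[476.0, 1468.1, -235.9], [499.1, 1488.1, -251.7]]
[111.43497228 138.66909   ] [112.31125321 142.16631626]
245 200 334.1544 [-13.8  31.7 149.8]
245 212 194.47433 [-8.3 -7.5 15.6]
245 224 187.751 [-8.  -2.6  7. ]
245 236 152.03505 [ -6.6 -11.5 -27.7]
245 248 139.39348 [ -6.1 -11.7 -40.9]
245 260 128.74101 [ -5.7 -11.9 -52.1]
245 272 121.42346 [ -5.4 -11.  -60. ]
245 284 110.79219 [ -5.  -12.8 -70.7]
245 296 105.48292 [ -4.8 -11.9 -76.5]
245 308 94.58345 [ -4.3 -15.2 -86.9]
245 320 95.36573 [ -4.4 -11.  -87.5]
245 332 96.27942 [ -4.4  -6.5 -88. ]
245 344 87.08505 [ -4.  -10.2 -96.5]
245 356 82.075005 [  -3.8  -11.  -101.5]
245 368 78.900795 [  -3.7  -10.6 -104.9]
245 380 73.36467 [  -3.5  -12.6 -110.1]
```

View pics/s0z.png

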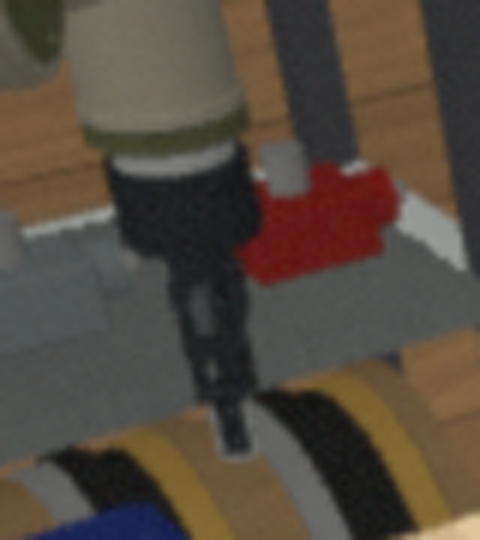

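View pics/w3.png

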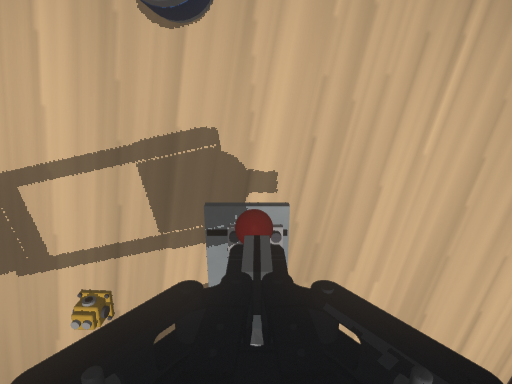

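The fingers passed over the knob. Both the side depth (tip z≈173) and the wrist view (tip at tool z≈-25, with the knob still thrown back at (255,227)) put the real closed fingertips about 23 mm **behind** the reported TCP, not 14 mm ahead of it. From here I use tip z = TCP z + 23. I'll back off, lower the tool, and push again.

send_rows(
  dp=[
    [-4.5,24,0],
    [-9,47,0],
    [-9,47,-16],
    [-9,47,-34],
    [-9,47,-44],
  ],
  rot=[
    [0,0,0],
    [0,0,0],
    [0,0,0],
    [0,0,0],
    [0,0,0],
  ],
)

```text
time: 3.68
tool_pos: [521.1, 322.7, 103.4]
tcp_rot: [179.9, 0.2, 10.9]
ft_force: [-0.8, 0.0, -0.7]
finger_gap: 0.1
```

send_rows(
  dp=[
    [2,-9,0],
    [3,-16,0],
    [4,-20,0],
    [4.5,-24,0],
    [5,-27,0],
  ],
  rot=[
    [0,0,0],
    [0,0,0],
    [0,0,0],
    [0,0,0],
    [0,0,0],
  ],
)

```text
time: 4.3
tool_pos: [527.5, 296.6, 106.5]
tcp_rot: [-180.0, -0.0, 10.9]
ft_force: [0.2, -0.3, 0.8]
finger_gap: -0.1
```

Run:
```python
from bench import r,vision
from h import *
s=r.sense();print(s['time'],s['tool_pos'],s['ft_force'])
S=vision.snapshot('side')
a=cv2.resize(S['pixels'][130:250,200:350,::-1],None,fx=5,fy=5,interpolation=2)
cv2.imwrite('pics/s4.png',a)
```

```text
4.3 [527.46720167 296.56278593 106.46278137] [ 0.18028209 -0.29213498  0.83692538]
```

View pics/s4.png

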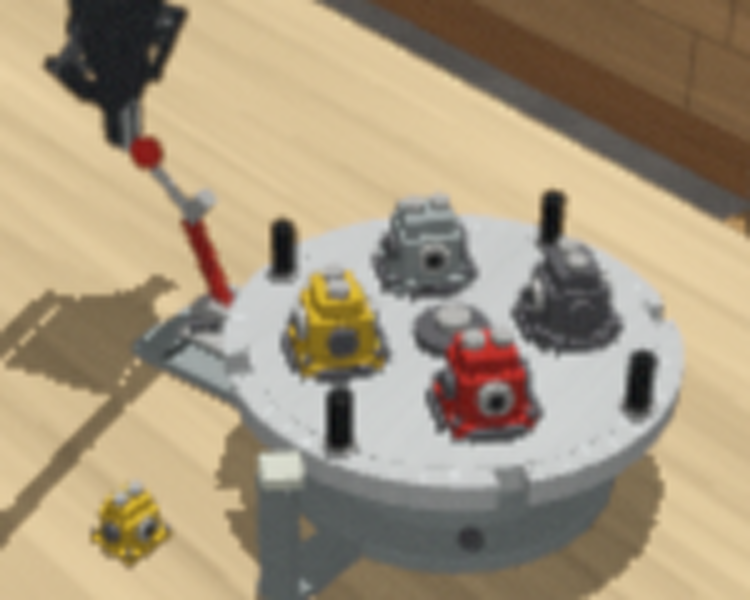

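Now the finger sits just outside the knob, about to touch it at (147,152) in the crop. I continue slowly inward along the arc.

send_rows(
  dp=[
    [0.7,-4,1],
    [1.5,-8,2],
    [2.2,-12,4],
    [3,-16,6],
    [3.7,-20,8],
  ],
  rot=[
    [0,0,0],
    [0,0,0],
    [0,0,0],
    [0,0,0],
    [0,0,0],
  ],
)

```text
time: 4.97
tool_pos: [531.0, 276.4, 114.2]
tcp_rot: [180.0, 0.0, 10.9]
ft_force: [-1.3, 1.2, 1.7]
finger_gap: -0.3
```

send_rows(
  dp=[
    [0.7,-4,1.5],
    [1.5,-8,3],
    [2.2,-12,4],
    [3,-16,5],
    [3.7,-20,6],
  ],
  rot=[
    [0,0,0],
    [0,0,0],
    [0,0,0],
    [0,0,0],
    [0,0,0],
  ],
)

```text
time: 5.6
tool_pos: [534.6, 256.4, 120.0]
tcp_rot: [180.0, 0.0, 10.9]
ft_force: [-0.1, 1.2, 0.0]
finger_gap: -0.1
```

Run:
```python
from bench import r,vision
from h import *
s=r.sense();print(s['time'],s['tool_pos'],s['ft_force'])
S=vision.snapshot('side')
a=cv2.resize(S['pixels'][130:250,200:350,::-1],None,fx=5,fy=5,interpolation=2)
cv2.imwrite('pics/s5.png',a)
```

```text
5.6 [534.62912394 256.41606805 120.02969254] [-0.10614231  1.2011568   0.03516839]
```

View pics/s5.png

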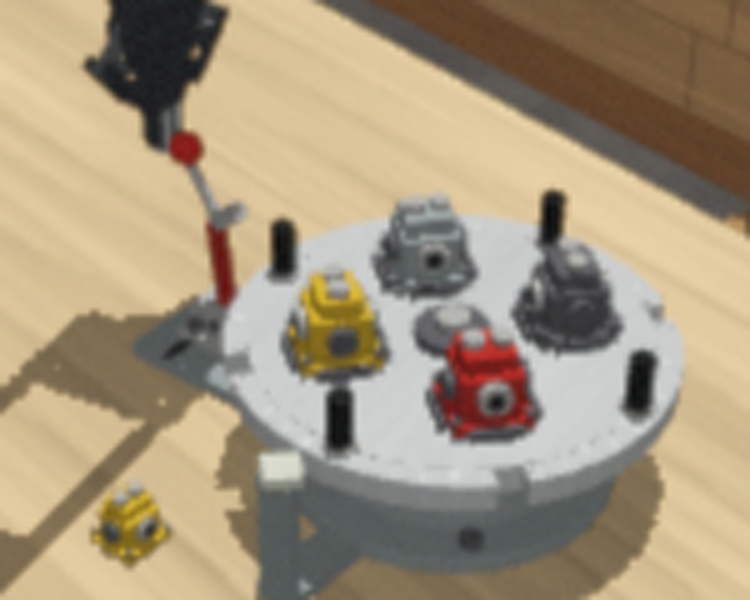

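send_rows(
  dp=[
    [0.7,-4,1],
    [1.5,-8,2],
    [2.2,-12,3],
    [3,-16,4],
    [3.7,-20,5],
  ],
  rot=[
    [0,0,0],
    [0,0,0],
    [0,0,0],
    [0,0,0],
    [0,0,0],
  ],
)

```text
time: 6.28
tool_pos: [538.4, 236.4, 125.1]
tcp_rot: [180.0, 0.0, 10.9]
ft_force: [-0.1, 0.5, 1.0]
finger_gap: -0.3
```

send_rows(
  dp=[
    [0.7,-4,1],
    [1.5,-8,1],
    [2.2,-12,1],
    [3,-16,1],
    [3.7,-20,1],
  ],
  rot=[
    [0,0,0],
    [0,0,0],
    [0,0,0],
    [0,0,0],
    [0,0,0],
  ],
)

```text
time: 6.9
tool_pos: [542.1, 216.5, 126.0]
tcp_rot: [180.0, 0.0, 10.9]
ft_force: [-0.6, 0.4, -0.4]
finger_gap: 0.0
```

send_rows(
  dp=[
    [0.6,-3,0],
    [1.1,-6,0],
    [1.7,-9,0],
    [1.7,-9,0],
  ],
  rot=[
    [0,0,0],
    [0,0,0],
    [0,0,0],
    [0,0,0],
  ],
)

```text
time: 7.4
tool_pos: [543.8, 207.6, 126.1]
tcp_rot: [180.0, -0.0, 10.9]
ft_force: [-0.1, 1.0, -0.5]
finger_gap: 0.1
```

Run:
```python
from bench import r,vision
from h import *
s=r.sense();print(s['time'],s['tool_pos'],s['ft_force'])
S=vision.snapshot('side')
a=cv2.resize(S['pixels'][130:250,200:350,::-1],None,fx=5,fy=5,interpolation=2)
cv2.imwrite('pics/s6.png',a)
```

```text
7.4 [543.81906536 207.55405495 126.13069553] [-0.13172871  1.02010868 -0.53650381]
```

View pics/s6.png

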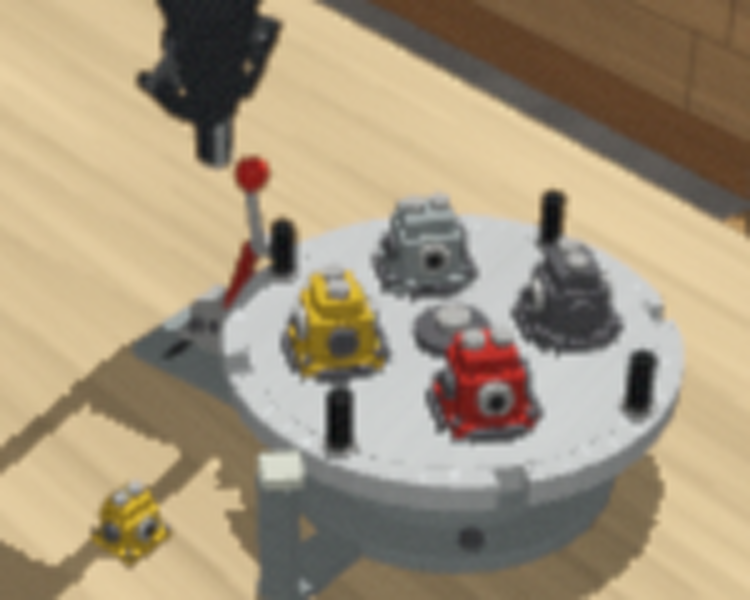

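The latch has fallen in against the rim; the knob is at crop (252,173). Now I go up and over to the clockwise side of the front peg.

send_rows(
  dp=[
    [-2,10,20],
    [-2,10,50],
    [-16,-18,60],
    [-37,-60,60],
    [-60,-107,60],
  ],
  rot=[
    [0,0,0],
    [0,0,0],
    [0,0,0.02],
    [0,0,0.04],
    [0,0,0.06],
  ],
)

```text
time: 8.07
tool_pos: [483.8, 100.8, 188.2]
tcp_rot: [180.0, -0.1, 14.5]
ft_force: [0.3, -0.9, 0.4]
finger_gap: -0.3
```

send_rows(
  dp=[
    [-20,-48,0],
    [-42,-95,0],
    [-47,-109,0],
    [-47,-109,-30],
    [-47,-109,-60],
  ],
  rot=[
    [0,0,0.01],
    [0,0,0.026],
    [0,0,0.026],
    [0,0,0.026],
    [0,0,0.026],
  ],
)

```text
time: 8.7
tool_pos: [438.2, -7.7, 127.2]
tcp_rot: [180.0, -0.2, 15.8]
ft_force: [-0.9, 1.1, 0.0]
finger_gap: -0.0
```

Run:
```python
from bench import r,vision
from h import *
s=r.sense();print(s['time'],s['tool_pos'],s['tcp_rot'],s['ft_force'])
S=vision.snapshot('side')
a=cv2.resize(S['pixels'][130:250,200:350,::-1],None,fx=5,fy=5,interpolation=2)
cv2.imwrite('pics/s7.png',a)
W=vision.snapshot('wrist');cv2.imwrite('pics/w7.png',W['pixels'][:,:,::-1])
```

```text
8.7 [438.1812444   -7.74752531 127.24177868] [179.95397494  -0.19119845  15.79243683] [-0.90213378  1.07680804  0.00794008]
```

View pics/s7.png

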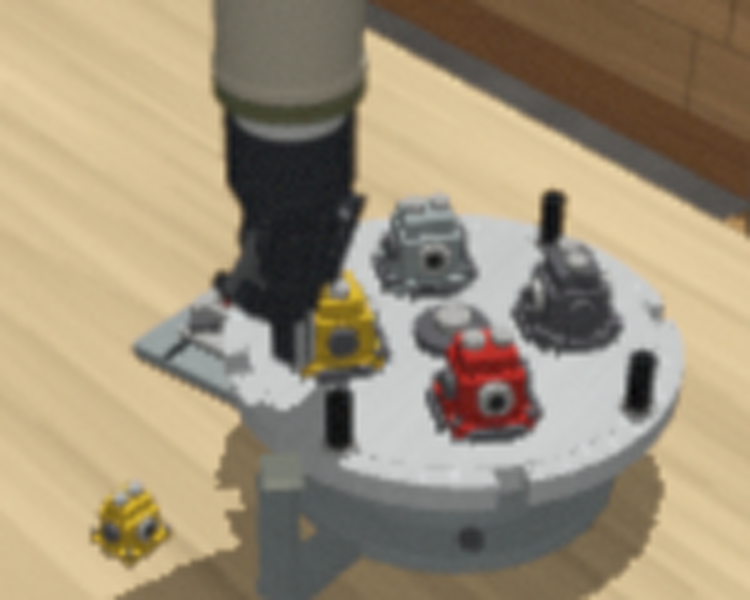

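View pics/w7.png

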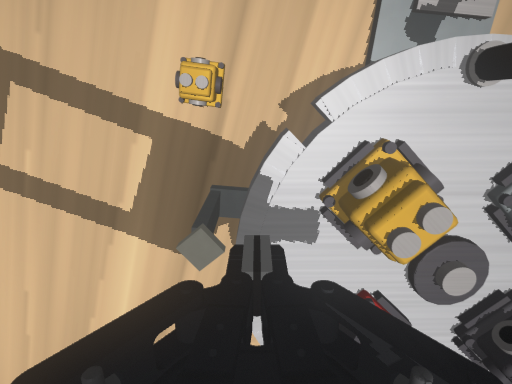

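Wrist view: the fingertip (257,240) is above the plate just inside the rim, clear of the pointer (200,247) and of the yellow valve's edge (330,185). I lower to tip z≈118 and close the gap to the peg.

send_rows(
  dp=[
    [0,0,-16],
    [0,0,-28],
    [0,0,-32],
    [1.5,-5,-32],
    [2.5,-9,-32],
  ],
  rot=[
    [0,0,0],
    [0,0,0],
    [0,0,0],
    [0,0,0],
    [0,0,0],
  ],
)

```text
time: 9.43
tool_pos: [439.8, -17.7, 94.7]
tcp_rot: [180.0, -0.0, 15.8]
ft_force: [0.4, 0.1, 0.6]
finger_gap: -0.4
```

send_rows(
  dp=[
    [0.4,-1.5,0],
    [0.8,-3,0],
    [1.2,-4.5,0],
    [1.7,-6,0],
    [2.1,-7.5,0],
  ],
  rot=[
    [0,0,0],
    [0,0,0],
    [0,0,0],
    [0,0,0],
    [0,0,0],
  ],
)

```text
time: 10.05
tool_pos: [441.2, -24.3, 94.1]
tcp_rot: [-179.9, 0.0, 15.8]
ft_force: [-0.5, 3.5, 1.2]
finger_gap: 0.1
```

Run:
```python
from bench import r,vision
from h import *
s=r.sense();print(s['time'],s['tool_pos'],s['tcp_rot'],s['ft_force'])
S=vision.snapshot('side')
a=cv2.resize(S['pixels'][130:250,200:350,::-1],None,fx=5,fy=5,interpolation=2)
cv2.imwrite('pics/s8.png',a)
```

```text
10.05 [441.19158611 -24.28182037  94.07151703] [-1.79939497e+02  6.19049978e-03  1.58195994e+01] [-0.54254015  3.54355525  1.2035064 ]
```

View pics/s8.png

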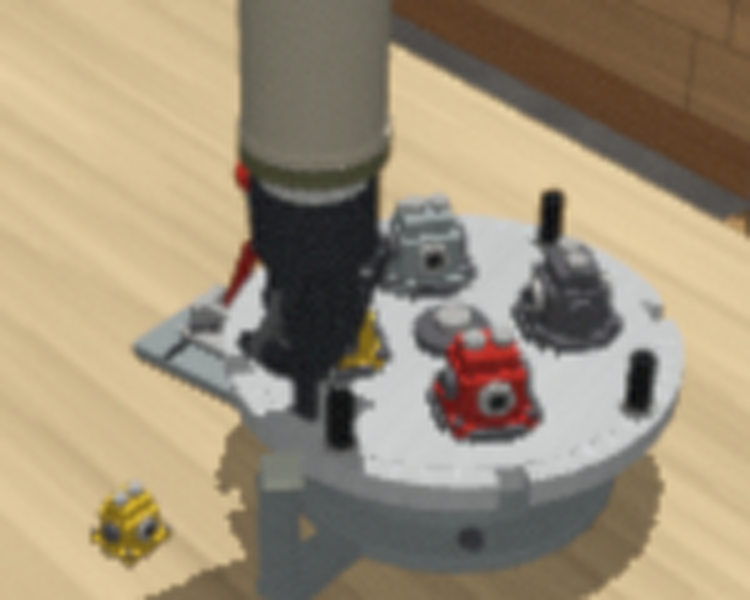

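```bash
cat > arc.py <<'E'
import numpy as np,sys
C=np.array([575.3,-5.9]);R=135.3
def p(a):a=np.radians(a);return C+R*np.array([np.cos(a),np.sin(a)])
def call(a0,steps):
    print(a0,'dp',[[*np.round(p(a0+s)-p(a0),1).tolist(),0] for s in steps],'rot',[[0,0,round(float(np.radians(s)),4)] for s in steps])
E
python3 - <<'E'
from arc import *
a=187.8
for k in range(4):
    call(a,[1.3*i for i in range(1,6)] if k else [.7,1.6,2.8,4.1,5.4]); a+=6.5 if k else 5.4
E
```

```text
187.8 dp [[0.2, -1.6, 0], [0.6, -3.7, 0], [1.1, -6.5, 0], [1.7, -9.5, 0], [2.3, -12.5, 0]] rot [[0, 0, 0.0122], [0, 0, 0.0279], [0, 0, 0.0489], [0, 0, 0.0716], [0, 0, 0.0942]]
193.20000000000002 dp [[0.7, -3.0, 0], [1.5, -5.9, 0], [2.4, -8.9, 0], [3.3, -11.8, 0], [4.3, -14.7, 0]] rot [[0, 0, 0.0227], [0, 0, 0.0454], [0, 0, 0.0681], [0, 0, 0.0908], [0, 0, 0.1134]]
199.70000000000002 dp [[1.1, -2.9, 0], [2.2, -5.7, 0], [3.4, -8.6, 0], [4.7, -11.4, 0], [6.0, -14.1, 0]] rot [[0, 0, 0.0227], [0, 0, 0.0454], [0, 0, 0.0681], [0, 0, 0.0908], [0, 0, 0.1134]]
206.20000000000002 dp [[1.4, -2.7, 0], [2.8, -5.4, 0], [4.3, -8.1, 0], [5.9, -10.8, 0], [7.5, -13.4, 0]] rot [[0, 0, 0.0227], [0, 0, 0.0454], [0, 0, 0.0681], [0, 0, 0.0908], [0, 0, 0.1134]]
```

send_rows(
  dp=[
    [0.2,-1.6,0],
    [0.6,-3.7,0],
    [1.1,-6.5,0],
    [1.7,-9.5,0],
    [2.3,-12.5,0],
  ],
  rot=[
    [0,0,0.0122],
    [0,0,0.0279],
    [0,0,0.0489],
    [0,0,0.0716],
    [0,0,0.0942],
  ],
)

```text
time: 10.72
tool_pos: [443.8, -37.4, 94.1]
tcp_rot: [180.0, -0.0, 21.3]
ft_force: [-0.1, 4.9, 0.6]
finger_gap: -0.3
```

send_rows(
  dp=[
    [0.7,-3.0,0],
    [1.5,-5.9,0],
    [2.4,-8.9,0],
    [3.3,-11.8,0],
    [4.3,-14.7,0],
  ],
  rot=[
    [0,0,0.0227],
    [0,0,0.0454],
    [0,0,0.0681],
    [0,0,0.0908],
    [0,0,0.1134],
  ],
)

```text
time: 11.35
tool_pos: [448.0, -52.1, 94.1]
tcp_rot: [-180.0, -0.0, 27.8]
ft_force: [1.4, 5.2, 0.6]
finger_gap: -0.1
```

Run:
```python
from bench import r,vision
from h import *
s=r.sense();print(s['time'],s['tool_pos'],s['tcp_rot'],s['ft_force'])
S=vision.snapshot('side');T=vision.snapshot('top')
a=cv2.resize(S['pixels'][130:250,200:350,::-1],None,fx=4,fy=4,interpolation=2)
b=cv2.resize(T['pixels'][125:245,180:330,::-1],None,fx=4,fy=4,interpolation=2)
cv2.imwrite('pics/s9.png',a);cv2.imwrite('pics/t9.png',b)
```

```text
11.35 [448.0284081  -52.05867933  94.09246224] [-1.79996118e+02 -5.60264654e-03  2.77969681e+01] [1.36109577 5.19438337 0.58943413]
```

View pics/s9.png

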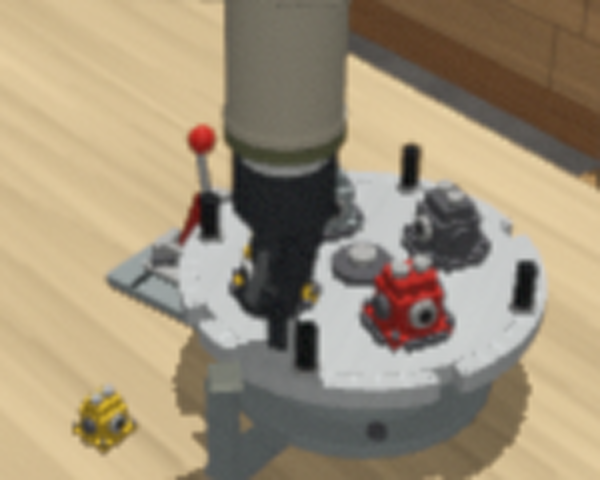

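View pics/t9.png

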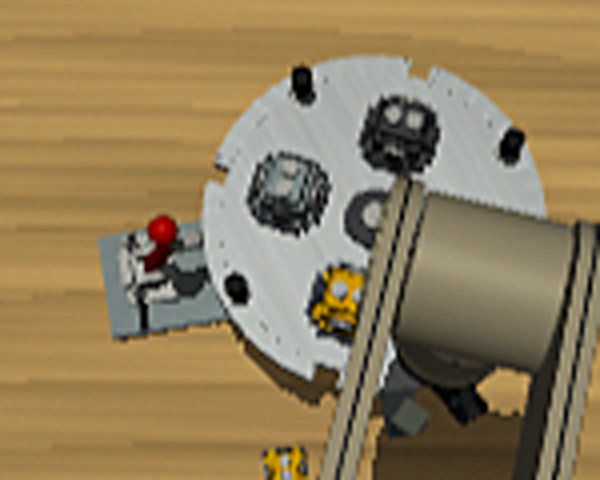

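The table follows (about 12° so far, 5 N at the peg). The next notch, at top-crop (216,175), is moving toward the tooth at about (200,240). Continuing.

send_rows(
  dp=[
    [1.1,-2.9,0],
    [2.2,-5.7,0],
    [3.4,-8.6,0],
    [4.7,-11.4,0],
    [6.0,-14.1,0],
  ],
  rot=[
    [0,0,0.0227],
    [0,0,0.0454],
    [0,0,0.0681],
    [0,0,0.0908],
    [0,0,0.1134],
  ],
)

```text
time: 12.08
tool_pos: [453.9, -66.3, 94.1]
tcp_rot: [-180.0, 0.0, 34.3]
ft_force: [-3.6, 2.0, 2.4]
finger_gap: -0.1
```

send_rows(
  dp=[
    [1.4,-2.7,0],
    [2.8,-5.4,0],
    [4.3,-8.1,0],
    [5.9,-10.8,0],
    [6.5,-11.7,0],
  ],
  rot=[
    [0,0,0.0227],
    [0,0,0.0454],
    [0,0,0.0681],
    [0,0,0.0908],
    [0,0,0.1],
  ],
)

```text
time: 12.7
tool_pos: [460.6, -77.9, 94.1]
tcp_rot: [180.0, -0.0, 40.0]
ft_force: [-3.8, 1.9, 2.8]
finger_gap: -0.1
```

```bash
cat > look.py <<'E'
import sys
from bench import r,vision
from h import *
s=r.sense();print(round(float(s['time']),2),np.round(s['tool_pos'],1),np.round(s['tcp_rot'][2],1),np.round(s['ft_force'],1))
v=s['tool_pos'][:2]-np.array([575.3,-5.9]);print('polar',np.hypot(*v),np.degrees(np.arctan2(v[1],v[0]))%360)
T=vision.snapshot('top')
cv2.imwrite('pics/'+sys.argv[1]+'.png',cv2.resize(T['pixels'][130:220,190:300,::-1],None,fx=6,fy=6,interpolation=2))
print('knob',blobs(T,(0,150,80),(8,255,255),(190,150,240,230)))
k=blobs(T,(0,0,0),(180,255,35),(225,130,330,220));print([b for b in k if 15<b[0][4]<60])
E
python3 look.py t10
python3 -c "
from arc import *
call(211.9,[.6,1.2,1.8,2.4,3.0]);call(214.9,[.5,1,1.5,2.,2.5]);call(217.4,[.5,1,1.5,2.,2.5])"
```

```text
12.7 [460.6 -77.9  94.1] 40.0 [-3.8  1.9  2.8]
polar 135.42392414332048 212.1249594794551
knob [([217, 179, 7, 7, 41], [219.88, 181.88])]
[([246, 146, 6, 9, 36], [248.39, 149.97]), ([268, 149, 11, 14, 38], [271.08, 157.13]), ([300, 151, 6, 8, 33], [302.76, 154.67]), ([245, 180, 13, 8, 36], [251.36, 183.64]), ([241, 201, 6, 6, 27], [243.41, 203.48])]
211.9 dp [[0.8, -1.2, 0], [1.5, -2.4, 0], [2.3, -3.6, 0], [3.1, -4.7, 0], [3.9, -5.9, 0]] rot [[0, 0, 0.0105], [0, 0, 0.0209], [0, 0, 0.0314], [0, 0, 0.0419], [0, 0, 0.0524]]
214.9 dp [[0.7, -1.0, 0], [1.4, -1.9, 0], [2.1, -2.9, 0], [2.8, -3.8, 0], [3.5, -4.8, 0]] rot [[0, 0, 0.0087], [0, 0, 0.0175], [0, 0, 0.0262], [0, 0, 0.0349], [0, 0, 0.0436]]
217.4 dp [[0.7, -0.9, 0], [1.5, -1.9, 0], [2.2, -2.8, 0], [2.9, -3.7, 0], [3.7, -4.6, 0]] rot [[0, 0, 0.0087], [0, 0, 0.0175], [0, 0, 0.0262], [0, 0, 0.0349], [0, 0, 0.0436]]
```

View pics/t10.png

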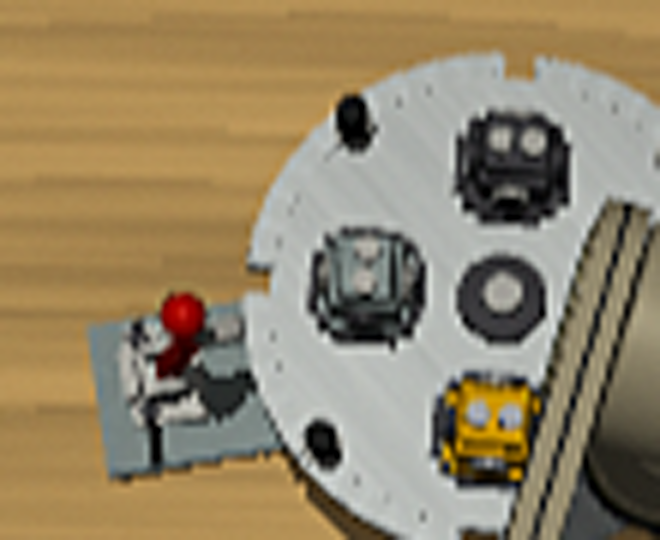

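Top crop: the notch at (258,280) is about 12° short of the tooth at about (235,325). From here I stay under 13 mm/s.

send_rows(
  dp=[
    [0.8,-1.2,0],
    [1.5,-2.4,0],
    [2.3,-3.6,0],
    [3.1,-4.7,0],
    [3.9,-5.9,0],
  ],
  rot=[
    [0,0,0.0105],
    [0,0,0.0209],
    [0,0,0.0314],
    [0,0,0.0419],
    [0,0,0.0524],
  ],
)

```text
time: 13.38
tool_pos: [464.4, -83.6, 94.0]
tcp_rot: [-180.0, -0.0, 43.0]
ft_force: [-2.0, 2.8, 1.7]
finger_gap: 0.1
```

send_rows(
  dp=[
    [0.7,-1.0,0],
    [1.4,-1.9,0],
    [2.1,-2.9,0],
    [2.8,-3.8,0],
    [3.5,-4.8,0],
  ],
  rot=[
    [0,0,0.0087],
    [0,0,0.0175],
    [0,0,0.0262],
    [0,0,0.0349],
    [0,0,0.0436],
  ],
)

```text
time: 14.0
tool_pos: [467.9, -88.4, 94.1]
tcp_rot: [180.0, -0.0, 45.5]
ft_force: [-0.9, 3.6, 1.1]
finger_gap: -0.1
```

```bash
python3 look.py t11
python3 -c "
from arc import *
for a in (217.4,218.9,220.4,221.9,223.4,224.9):call(a,[.5,1,1.5])"
```

```text
14.0 [467.9 -88.4  94.1] 45.5 [-0.9  3.6  1.1]
polar 135.38367913436792 217.53497866830455
knob [([217, 179, 7, 7, 40], [219.92, 181.95])]
[([244, 149, 5, 8, 31], [245.81, 152.23]), ([298, 148, 6, 9, 35], [300.2, 152.03]), ([245, 181, 13, 8, 30], [251.93, 184.23]), ([244, 203, 5, 7, 26], [245.77, 206.12])]
217.4 dp [[0.7, -0.9, 0], [1.5, -1.9, 0], [2.2, -2.8, 0]] rot [[0, 0, 0.0087], [0, 0, 0.0175], [0, 0, 0.0262]]
218.9 dp [[0.7, -0.9, 0], [1.5, -1.8, 0], [2.3, -2.7, 0]] rot [[0, 0, 0.0087], [0, 0, 0.0175], [0, 0, 0.0262]]
220.4 dp [[0.8, -0.9, 0], [1.5, -1.8, 0], [2.3, -2.7, 0]] rot [[0, 0, 0.0087], [0, 0, 0.0175], [0, 0, 0.0262]]
221.9 dp [[0.8, -0.9, 0], [1.6, -1.7, 0], [2.4, -2.6, 0]] rot [[0, 0, 0.0087], [0, 0, 0.0175], [0, 0, 0.0262]]
223.4 dp [[0.8, -0.9, 0], [1.6, -1.7, 0], [2.5, -2.5, 0]] rot [[0, 0, 0.0087], [0, 0, 0.0175], [0, 0, 0.0262]]
224.9 dp [[0.8, -0.8, 0], [1.7, -1.7, 0], [2.5, -2.5, 0]] rot [[0, 0, 0.0087], [0, 0, 0.0175], [0, 0, 0.0262]]
```

View pics/t11.png

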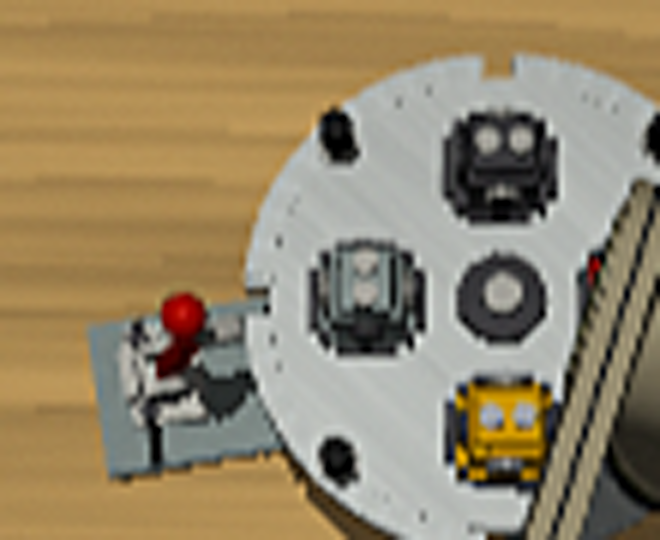

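send_rows(
  dp=[
    [0.7,-0.9,0],
    [1.5,-1.9,0],
    [2.2,-2.8,0],
  ],
  rot=[
    [0,0,0.0087],
    [0,0,0.0175],
    [0,0,0.0262],
  ],
)

```text
time: 14.42
tool_pos: [470.1, -91.2, 94.1]
tcp_rot: [180.0, -0.0, 47.0]
ft_force: [-0.6, 4.0, 0.9]
finger_gap: -0.1
```

send_rows(
  dp=[
    [0.7,-0.9,0],
    [1.5,-1.8,0],
    [2.3,-2.7,0],
  ],
  rot=[
    [0,0,0.0087],
    [0,0,0.0175],
    [0,0,0.0262],
  ],
)

```text
time: 14.8
tool_pos: [472.4, -94.0, 94.0]
tcp_rot: [-180.0, 0.0, 48.5]
ft_force: [-0.2, 4.4, -0.2]
finger_gap: -0.2
```

```bash
python3 look.py t12
```

```text
14.8 [472.4 -94.   94. ] 48.5 [-0.2  4.4 -0.2]
polar 135.47283623271332 220.54578365002368
knob [([217, 179, 7, 7, 38], [220.08, 181.95])]
[([296, 147, 6, 8, 33], [298.64, 150.42]), ([242, 150, 6, 8, 35], [244.29, 153.46]), ([246, 182, 12, 9, 43], [251.6, 186.14]), ([245, 205, 6, 7, 28], [247.43, 207.71])]
```

send_rows(
  dp=[
    [0.8,-0.9,0],
    [1.5,-1.8,0],
    [2.3,-2.7,0],
  ],
  rot=[
    [0,0,0.0087],
    [0,0,0.0175],
    [0,0,0.0262],
  ],
)

```text
time: 15.22
tool_pos: [474.7, -96.7, 94.1]
tcp_rot: [-180.0, -0.0, 50.0]
ft_force: [-1.6, 3.4, 0.8]
finger_gap: 0.0
```

```bash
python3 look.py t13
```

```text
15.22 [474.7 -96.7  94.1] 50.0 [-1.6  3.4  0.8]
polar 135.52098598135876 222.0558144447952
knob [([217, 179, 7, 7, 39], [220.15, 182.0])]
[([296, 146, 5, 9, 36], [298.03, 149.89]), ([241, 151, 6, 8, 33], [243.67, 154.55]), ([246, 179, 15, 12, 51], [253.76, 186.35]), ([246, 205, 6, 7, 29], [248.17, 208.38])]
```

View pics/t13.png

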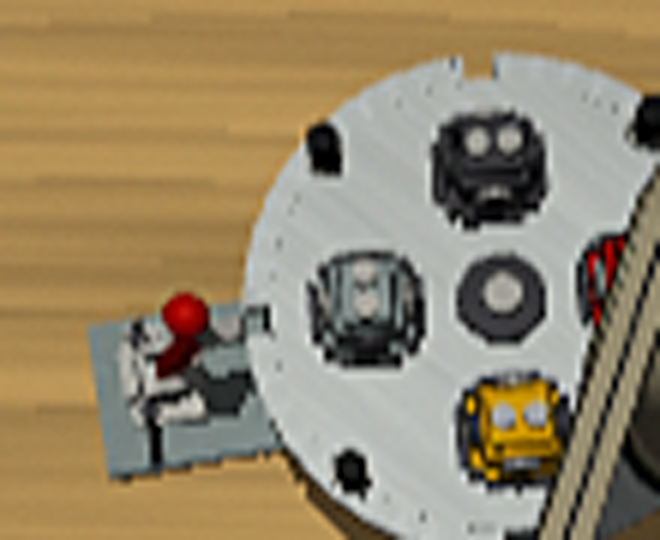

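The notch is at (260,318) and the tooth at (230,325), nearly level. I use two-row steps from here and check the knob each time.

send_rows(
  dp=[
    [0.8,-0.9,0],
    [1.5,-1.7,0],
  ],
  rot=[
    [0,0,0.0087],
    [0,0,0.0175],
  ],
)

```text
time: 15.52
tool_pos: [476.2, -98.5, 94.1]
tcp_rot: [180.0, 0.0, 51.0]
ft_force: [-1.2, 2.9, 0.3]
finger_gap: 0.2
```

```bash
python3 look.py t14
```

```text
15.53 [476.2 -98.5  94.1] 51.0 [-1.2  2.9  0.3]
polar 135.5950915949738 223.0525719108126
knob [([216, 179, 14, 14, 52], [224.31, 183.4])]
[([295, 146, 6, 8, 37], [297.54, 149.43]), ([241, 151, 6, 9, 33], [243.24, 154.88]), ([263, 151, 12, 17, 58], [267.79, 160.98]), ([269, 150, 12, 15, 47], [276.26, 158.17]), ([246, 185, 12, 7, 38], [250.79, 187.92]), ([246, 206, 6, 7, 28], [248.64, 208.82])]
```

View pics/t14.png

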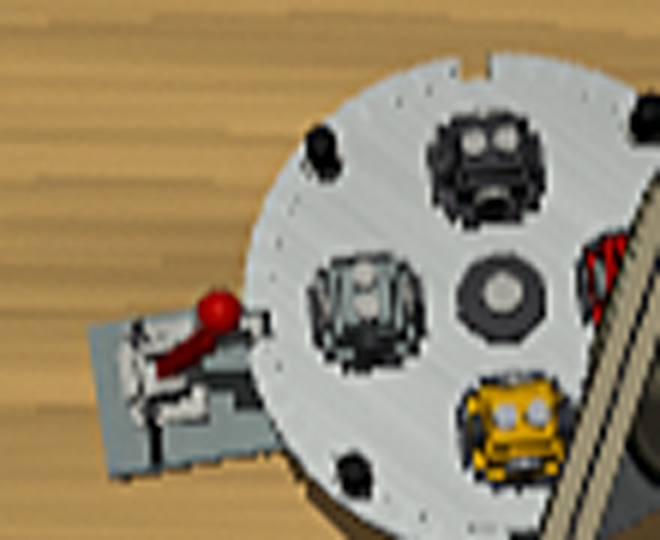

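The latch dropped: the knob moved in from (185,314) to (218,310), at about 35° of turn. Now I take up the play in small steps until it bears.

send_rows(
  dp=[
    [0.5,-0.4,0],
    [0.9,-0.8,0],
    [1.4,-1.2,0],
  ],
  rot=[
    [0,0,0.004],
    [0,0,0.008],
    [0,0,0.012],
  ],
)

```text
time: 15.95
tool_pos: [477.4, -99.7, 94.1]
tcp_rot: [-180.0, 0.0, 51.6]
ft_force: [-2.5, 1.5, 1.0]
finger_gap: 0.0
```

send_rows(
  dp=[
    [0.5,-0.4,0],
    [0.9,-0.8,0],
  ],
  rot=[
    [0,0,0.004],
    [0,0,0.008],
  ],
)

```text
time: 16.2
tool_pos: [477.7, -100.0, 94.1]
tcp_rot: [-179.9, 0.0, 52.1]
ft_force: [-7.5, 4.9, 6.3]
finger_gap: -0.1
```

Bearing now: about 9 N tangential, stiffness about 7 N/mm. I hold one row to settle, then go up gently.

send_rows(
  dp=[
    [0.15,-0.15,0],
    [0.15,-0.15,0],
  ],
  rot=[
    [0,0,0],
    [0,0,0],
  ],
)

```text
time: 16.45
tool_pos: [477.7, -100.0, 94.1]
tcp_rot: [-179.9, 0.0, 52.1]
ft_force: [-8.3, 4.3, 5.8]
finger_gap: -0.2
```

send_rows(
  dp=[
    [0.3,-0.25,0],
    [0.3,-0.25,0],
  ],
  rot=[
    [0,0,0],
    [0,0,0],
  ],
)

```text
time: 16.7
tool_pos: [477.7, -100.1, 94.1]
tcp_rot: [-179.8, 0.0, 52.1]
ft_force: [-10.5, 6.4, 7.5]
finger_gap: 0.2
```

send_rows(
  dp=[
    [0.2,-0.15,0],
    [0.2,-0.15,0],
  ],
  rot=[
    [0,0,0],
    [0,0,0],
  ],
)

```text
time: 16.95
tool_pos: [477.7, -100.1, 94.1]
tcp_rot: [-179.8, 0.0, 52.1]
ft_force: [-10.9, 6.5, 8.7]
finger_gap: 0.1
```

send_rows(
  dp=[
    [0.25,-0.2,0],
    [0.25,-0.2,0],
  ],
  rot=[
    [0,0,0],
    [0,0,0],
  ],
)

```text
time: 17.2
tool_pos: [477.7, -100.1, 94.1]
tcp_rot: [-179.8, 0.0, 52.1]
ft_force: [-12.2, 7.2, 10.1]
finger_gap: -0.0
```

send_rows(
  dp=[
    [0.1,-0.1,0],
    [0.1,-0.1,0],
    [0.1,-0.1,0],
    [0.1,-0.1,0],
    [0.1,-0.1,0],
  ],
  rot=[
    [0,0,0],
    [0,0,0],
    [0,0,0],
    [0,0,0],
    [0,0,0],
  ],
)

```text
time: 17.82
tool_pos: [477.7, -100.1, 94.1]
tcp_rot: [-179.8, 0.0, 52.1]
ft_force: [-12.5, 7.7, 10.6]
finger_gap: -0.0
```

```bash
python3 look.py t15
```

```text
17.82 [ 477.7 -100.1   94.1] 52.1 [-12.5   7.7  10.6]
polar 135.6207736590813 224.0011286974234
knob [([223, 178, 7, 10, 43], [225.7, 181.91]), ([216, 187, 6, 6, 10], [218.3, 189.4])]
[([295, 146, 5, 8, 35], [296.97, 149.23]), ([241, 152, 5, 8, 33], [243.06, 155.61]), ([246, 185, 12, 7, 28], [252.11, 187.79]), ([247, 206, 6, 7, 29], [249.31, 209.17])]
```

View pics/t15.png

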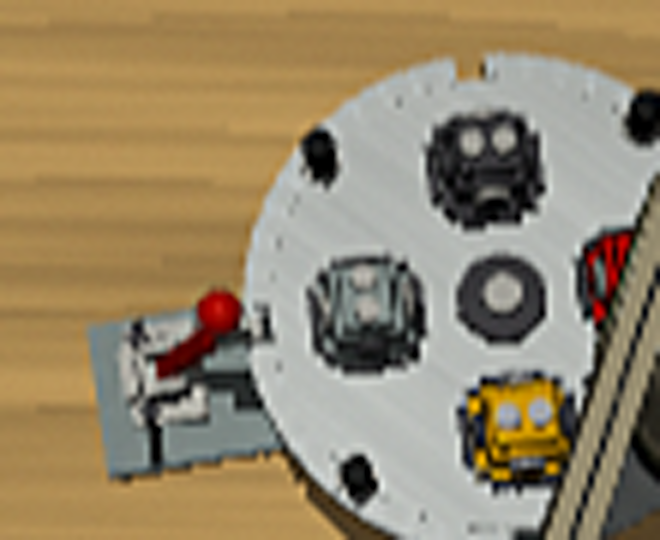

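Held steadily at 14–14.7 N for 0.6 s, with nothing moving. A touch more, to 15–16 N, adds margin in case friction takes its share.

send_rows(
  dp=[
    [0.15,-0.1,0],
    [0.2,-0.15,0],
    [0.2,-0.15,0],
    [0.2,-0.15,0],
    [0.2,-0.15,0],
  ],
  rot=[
    [0,0,0],
    [0,0,0],
    [0,0,0],
    [0,0,0],
    [0,0,0],
  ],
)

```text
time: 18.5
tool_pos: [477.7, -100.1, 94.0]
tcp_rot: [-179.7, 0.1, 52.1]
ft_force: [-14.2, 8.3, 11.2]
finger_gap: 0.1
```

Run:
```python
from bench import r,vision
from h import *
s=r.sense();print(s['time'],s['ft_force'])
T=vision.snapshot('top');S=vision.snapshot('side')
print(blobs(S,(0,150,80),(8,255,255),(215,140,300,200)))
k=blobs(T,(0,150,80),(8,255,255),(190,150,240,186));print(k)
a=np.radians(100.6);u=np.array([np.cos(a),np.sin(a)]);x=np.array([u[1],-u[0]]);C=np.array([575.3,-5.9])
for rad,z in((160,150),(181,156)):
  for o in(0,6,9,12):
    p=[*(C+rad*u+o*x),z];print(rad,o,proj(T,p),proj(S,p))
cv2.imwrite('pics/s16.png',cv2.resize(S['pixels'][130:250,200:350,::-1],None,fx=5,fy=5,interpolation=2))
```

```text
18.5 [-14.22734827   8.29421798  11.24376081]
[([252, 165, 6, 6, 31], [254.42, 167.45])]
[([223, 179, 7, 7, 39], [225.85, 181.64])]
160 0 [226.54082176 183.80721483] [252.54076254 168.23665459]
160 6 [226.27104237 182.07668906] [253.68262467 167.51450893]
160 9 [226.13633367 181.21258716] [254.25121771 167.15491473]
160 12 [226.00174541 180.34925787] [254.81826058 166.79630091]
181 0 [220.13294605 184.43407386] [247.87395578 164.68717938]
181 6 [219.86742959 182.69333939] [249.02238506 163.97855727]
181 9 [219.73485048 181.8241465 ] [249.59426083 163.62568938]
181 12 [219.60239058 180.9557351 ] [250.16458582 163.27377839]
```

View pics/s16.png

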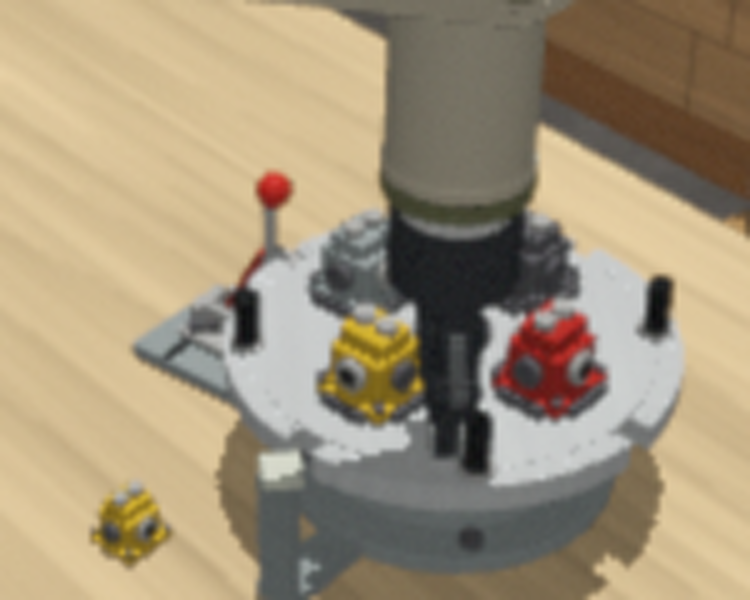

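The knob sits exactly where "home" predicts (radius 160 mm, carrier offset about 8 mm) in both views. About 16 N was held for 0.5 s with no motion. Letting go: back off, then straight up.

send_rows(
  dp=[
    [-0.8,0.6,0],
    [-2.4,1.8,0],
    [-5,4,0],
    [-6.5,5,0],
    [-6.5,5,0],
  ],
  rot=[
    [0,0,0],
    [0,0,0],
    [0,0,0],
    [0,0,0],
    [0,0,0],
  ],
)

```text
time: 19.23
tool_pos: [473.2, -96.4, 94.2]
tcp_rot: [180.0, -0.0, 52.1]
ft_force: [0.6, 0.9, 0.2]
finger_gap: -0.0
```

send_rows(
  dp=[
    [0,0,10],
    [0,0,30],
    [0,0,60],
    [0,0,95],
    [0,0,125],
  ],
  rot=[
    [0,0,0],
    [0,0,0],
    [0,0,0],
    [0,0,0],
    [0,0,0],
  ],
)

```text
time: 19.85
tool_pos: [473.5, -96.5, 221.4]
tcp_rot: [179.9, -0.0, 52.1]
ft_force: [0.1, 0.3, 0.4]
finger_gap: 0.1
```

send_rows(
  dp=[
    [-5,-30,10],
    [-15,-80,20],
    [-25,-130,30],
    [-30,-160,30],
    [-30,-160,30],
  ],
  rot=[
    [0,0,0],
    [0,0,0],
    [0,0,0],
    [0,0,0],
    [0,0,0],
  ],
)

```text
time: 20.48
tool_pos: [442.6, -258.3, 249.8]
tcp_rot: [180.0, 0.0, 51.9]
ft_force: [-0.2, 0.6, 0.8]
finger_gap: 0.3
```

```bash
python3 look.py t17
python3 - <<'E'
from bench import r,vision
from h import *
T=vision.snapshot('top');S=vision.snapshot('side')
save('a','topF',T);save('a','sideF',S)
a=cv2.resize(T['pixels'][125:255,170:330,::-1],None,fx=4,fy=4,interpolation=2)
b=cv2.resize(S['pixels'][130:250,200:350,::-1],None,fx=5,fy=5,interpolation=2)
cv2.imwrite('pics/tF.png',a);cv2.imwrite('pics/sF.png',b)
E
```

```text
20.48 [ 442.6 -258.3  249.8] 51.9 [-0.2  0.6  0.8]
polar 285.16267771797817 242.2749983188804
knob [([216, 178, 14, 15, 57], [224.0, 183.67])]
[([295, 146, 5, 8, 36], [297.03, 149.31]), ([241, 152, 5, 8, 34], [243.0, 155.5]), ([270, 153, 11, 14, 40], [275.95, 159.48]), ([263, 155, 12, 13, 45], [268.13, 161.96]), ([246, 185, 12, 7, 28], [252.11, 187.79]), ([302, 200, 6, 7, 30], [304.73, 202.53]), ([247, 206, 6, 7, 28], [249.14, 208.89])]
```

View pics/tF.png

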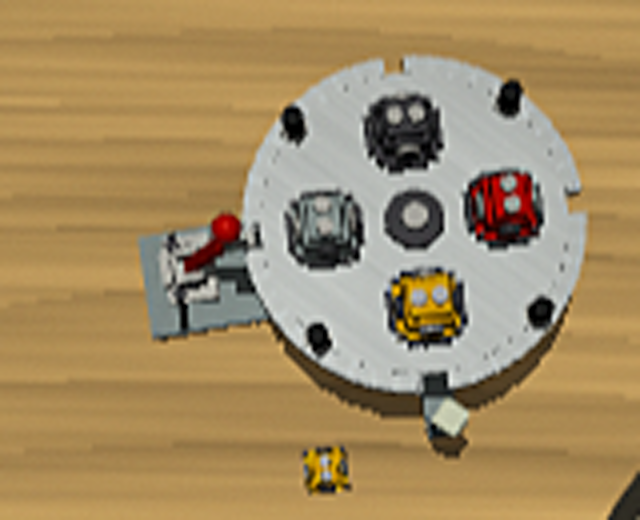

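View pics/sF.png

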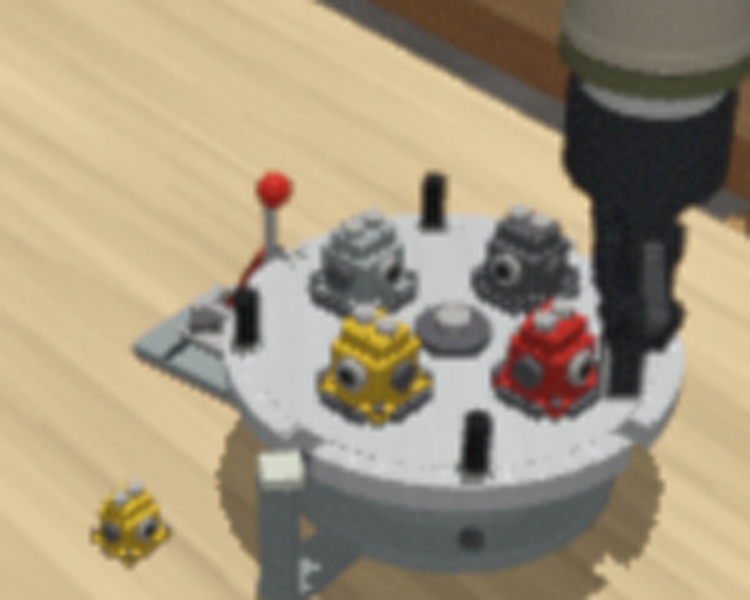

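The arm is clear, the latch is home (knob at side crop (274,189), unchanged after release), and the yellow valve is in line with the pointer. I'll check the sideways offset by triangulation.

Run:
```python
from h import *
t=pickle.load(open('pics/topF.pkl','rb'));s=pickle.load(open('pics/sideF.pkl','rb'))
c=lambda u,v:(170+(u-1.5)/4,125+(v-1.5)/4); d=lambda u,v:(200+(u-2)/5,130+(v-2)/5)
C=np.array([575.3,-5.9]);A=np.radians(10.6);X=np.array([np.cos(A),np.sin(A)]);Y=np.array([-X[1],X[0]])
for n,a,b in(('yellow top',c(430,297),d(378,322)),('knob',c(225,227),d(274,189))):
    x,e=tri(ray(t,*a),ray(s,*b));print(n,np.round(x,1),round(e,1),'stand',(x[:2]-C)@X,(x[:2]-C)@Y)
P=np.array([tri(ray(t,*c(a,b)),ray(s,*d(e,f)))[0] for a,b,e,f in((291,113,434,180),(511,90,0,0),(318,329,246,296),(541,306,477,418)) if e])
for p in P:print(np.round(p,1),np.degrees(np.arctan2(p[1]-C[1],p[0]-C[0])))
```

```text
yellow top [497.8 -18.2 157.2] 1.8 stand -78.43628640954567 2.174069893295068
knob [555.1 153.7 148.4] 0.9 stand 9.456427062803668 160.58250793863579
[657.6 101.8 139.5] 52.60967909653789
[470.2  75.  139.6] 142.40588979805008
[ 494.5 -111.5  140.5] -127.41761868094257
```

```bash
python3 -c "
from bench import r,job
s=r.sense();print(s['time'],s['qd'],s['ft_force']);print(job.hand_in())"
```

```text
20.625 [ 0.85235919 -0.19429188  0.41204218 -0.05341369 -0.19168883 -0.13318496] [-0.48060491  0.20261876 -0.19862224]
the job is handed in; nothing more can be done
None
```

The turntable is locked with the yellow valve at the front and the latch home. I handed the job in at about 20.6 s of the 61 s allowed; no verdict is reported.

- **What I did:** I tipped the latch in by its knob. Then I turned the table about 36° by pushing the front peg, staying under 13 mm/s near the notch, until the latch dropped. I held about 14.5 N for 0.6 s and then about 16 N for 0.5 s against the latch. Neither the table nor the latch moved. Then I let go and withdrew.
- **Last checks:** The knob is 160.6 mm from the axis and 148 mm high, against 160 and 150 expected at home. The yellow valve is at x ≈ -78 mm in the stand's frame, 2 to 4 mm off the pointer's line (limit 15). In the pictures all four valves stand in their nests. The arm was clear, with no force read at the wrist.
- **Disagreed with the text:** The closed fingertips sit about 23 mm behind the reported TCP, not 14 mm ahead of it. Because of that, my first pass at the knob went over it without touching. I measured the offset in two views and used it from then on.
- **Carrier offset:** The latch carrier sits about +8 to 9 mm along the stand's x, within its stated ±12 mm.
- **Unexplained force:** While bearing, the wrist also read up to 11 N vertically. I put it down to friction at the peg and did not check it further.
- **Not checked:** I did not measure the tin and the seal ring again at the end; the arm never went close to either.

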